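# Reset the tripped sewing-machine drive with a pin punch

### The arm

A 6-joint arm with a two-finger parallel gripper is mounted at the origin on the work surface. World frame = base frame: x ahead of the robot, y to its left, z up, the work surface at z = 0. Lengths are in mm, angles in rad, forces in N, time in s.
With the tool pointing down it reaches from about 350 to 775 mm from the base axis. Payload 7.3 kg.
Tool frame: the origin (TCP) lies on the centre line of the jaws, within the pads' length; the fingertips stand finger_overhang ahead of it and the grasp point (between the pads) lies 8 mm behind it (finger_overhang is the distance from the TCP to the fingertips, in mm); z points along the fingers, y is the line along which they close (so a half turn about z gives the same grasp; the last joint's range is limited). The gripper opens to 92 mm and grips with 3 to 60 N. Pads are 19 mm wide; open, the fingers measure 130 mm over their backs; the gripper's body (75 mm by 190 mm) begins 47 mm behind the grasp point.
Start: joints at [-1.465, 0.342, 1.524, -0, 1.275, -0.146], TCP at [130.824, -508.457, 237.741] pointing down, gripper open.
Joint ranges: [-2.53, 2.53], [-0.77, 2.02], [0.04, 2.7], [-1, 4.14], [0.28, 2.66], [-3.11, 3.11]. Speed limits (rad/s): [2.57, 2.57, 3.14, 3.14, 3.14, 3.14].

### API

Orientations are given as [roll, pitch, yaw] about the fixed x, y, z axes, in that order (R = Rz(yaw) Ry(pitch) Rx(roll)).
In Python, from plant import get_obs, capture, close_job, finger_overhang gives the robot as it stands.
- The arm moves only by the shell command python3 -m inch 'ROWS'. ROWS is JSON, one flat list of numbers, 7 for each row, row after row: the turn, a rotation vector about the tool's x, y, z scaled (see below), then the shift along the tool's x, y, z scaled (see below), then the closure, from -1 (fully open) to 1 (shut). In form: [ax, ay, az, tx, ty, tz, gripper, ax, ay, az, tx, ty, tz, gripper, ...]. A call has 1 to 10 rows; each row shifts and turns the commanded pose from where the row before left it, along the tool's axes as they then stand; what a row does not reach is not made up. The controller multiplies each number of a shift by 0.8 m and each number of a turn by 1.5 rad. A row lasts 1/12 s, in which the tool goes at most 41.7 mm and 7.16 degrees, less where a joint would pass 70% of its speed; a pose out of reach is approached as far as the arm can. A call with a number of a shift or a turn outside -1 to 1 is refused whole. A call with a gripper value outside its range is refused whole. The fingers move at their own pace and stop on an object; the grip force is fixed at half the most. Time passes only in rows, so rows that do not move let the fingers close. It gives the time, the measured TCP pose, the force, the opening and the grip force at its end, in the units of the state.
- get_obs(): the state, without advancing time (a new reading comes with each control period).
- capture(name): name is "scene" or "top" or "wrist"; returns a dict with "image" (420x560x3 uint8, red, green, blue), "mtx" (3x3 intrinsics, pixels), "distortion" ([k1, k2, p1, p2, k3] as OpenCV has them; the pictures are not rectified), "pose" (4x4, takes a point from camera to world coordinates). Camera axes: x right, y up, looking along -z (the intrinsics and any distortion apply to the point x, -y, -z); pixel columns grow to the right and rows downward; lengths in mm; the calibration is good to about 2 mm. A picture is of the moment at which its call begins. There is no depth.
- close_job(): hands the job in; it is judged then, once.
The state is a dict: "time": time; "joint_positions": joint angles; "dq": joint speeds; "tau": joint torques, N m; "tool_pos": TCP position; "tcp_rot": TCP orientation; "contact_force": force on the tool from outside, world axes, zero at the start; "moment": the same for the moment, N m; "grip_width": finger opening in mm; "finger_force": force on a finger pad.
Only numpy, scipy, OpenCV 4.12 (cv2) and the standard library are available. Lean on these libraries where they do the work, as an engineer would, in place of code of your own. Each camera call takes 0.05 s, during which the arm holds its last target. There are 200 camera calls.

### The job

The sewing-machine drive has tripped: press the round stop button on top of the grey control box fully down and let it spring back up. Then take the pin punch (the tool with the longest rod and the slim straight handle) from the wooden tool stand, reach its rod down through the small round hole in the top of the box and hold the recessed reset button fully down with it. Finish while still gripping the punch and holding the reset button down, and leave the other tools and the things on the table where they are.

Things in the scene. Friction and masses are not known exactly. Their poses are not given: they have to be found in the camera images.
- unit: control box, flat, grey, fixed, 150 mm (its x) by 200 mm (its y) by 70 mm high; origin at the centre of its underside, z up. On its level top, in its frame: stop button at (-20, 55) mm, hole at (-20, -55) mm, a fixed black speed dial (30 mm across, 14 mm high) at (45, 30) mm. Left or right of the robot's centre line, turned up to 0.4 rad
- hole (a point): centre of the mouth of the round hole in the top of the control box, level with the box's top (70 mm above the table). The hole is 16 mm across with a slight chamfer; the plate around it is 8 mm thick, and 30 mm below the mouth lies the recessed reset button
- stop_top (a point): centre of the top face of the stop button when up: a grey round button 32 mm across in a 48 mm round aluminium collar 12 mm high on top of the control box; its face stands 18 mm above the box's top and is pressed straight down
- stop (a joint): travel of the stop button: 0 is up, 0.006 m is fully down; its spring needs 6 N fully down and returns it by itself
- reset (a joint): travel of the recessed reset button under the hole (a flat grey disc 22 mm across, wider than the hole): 0 is up with its face 30 mm below the box's top, 0.006 m is fully down with its face 36 mm below; its spring needs 5 N fully down and returns it when let go
- pin: pin punch, loose, upright in the tool stand, about 90 g. Origin at the rod's tip, z up: steel rod 6 mm across from 0 to 60 mm, collar 26 mm across from 60 to 66 mm, slim straight round wooden handle 20 mm across from 66 to 145 mm (flat top). Its collar rests on the board: tip 20 mm, top 165 mm above the table. Lift it straight up 65 mm or more to clear the board
- rack: wooden tool stand, fixed, 60 mm (its x) by 220 mm (its y), an open frame whose top board is 16 mm thick, its top 80 mm above the table; three 10 mm holes along its y at -70, 0 and 70 mm hold one upright tool each, in any order. Origin at the centre of its underside, z up. Left or right of the centre line, turned up to 0.5 rad; free space beside the tools along its x
- awl: a sewing awl in the tool stand, to be left there: pear-shaped wooden handle up to 34 mm across with a rounded top, pointed rod only 28 mm long; the handle's top is 64 mm above the board. Origin at the rod's tip, z up
- driver: a screwdriver in the tool stand, to be left there: fat black ribbed handle 32 mm across, rod 40 mm long; the handle's top is 58 mm above the board. Origin at the rod's tip, z up
- spool: a small spool of white thread standing on the table, 42 mm across, 66 mm high, near the centre line; leave it. Origin at the centre of its underside
- chalk: a flat round white tin, 48 mm across and 18 mm high, on the table near the centre line; leave it. Origin at the centre of its underside
- tumbler: a drinking glass, 68 mm across and 85 mm high, at the left; leave it. Origin at the centre of its underside
- hammer: a hammer lying on the table at the right, about 0.3 m long; leave it
- marker: a black marker pen lying at the back, 14 mm thick and 0.13 m long; leave it
Mind the look-alikes: they are no part of the job. What is shaped like the unit but orange is not meant.

How it is judged:
By the outcome, as a careful person would: the job done as asked, in the order asked, and still so for the second after the job is handed in, while the arm keeps its last pose, push and grip.
It also fails if it takes over 48 s, if anything falls off the work surface, if the arm or the gripper's body presses on something with over 40 N, if the wrist force passes 120 N, or if a joint passes its speed limit or range.

## Working session

There is one attempt and no reset: what is moved stays moved. The work goes in short steps, Python scripts to look and compute and a shell command to move; the robot and the scene stay as the last step left them, time stands still between calls to the robot, and variables do not carry over. Pictures are saved under pics/ and viewed, at most 10 in all, crops included, and the job is handed in when it is done.

```bash
ls; mkdir -p pics
cat > h.py <<'E'
import numpy as np, cv2
from plant import get_obs, capture, close_job, finger_overhang
def ray(c,u,v):
    p=cv2.undistortPoints(np.array([[[u,v]]],float),np.array(c["mtx"]),np.array(c["distortion"]))[0,0]
    P=np.array(c["pose"]); d=P[:3,:3]@np.array([p[0],-p[1],-1.]); return P[:3,3],d
def onz(c,u,v,z):
    o,d=ray(c,u,v); return o+d*(z-o[2])/d[2]
def proj(c,X):
    P=np.array(c["pose"]); q=P[:3,:3].T@(np.array(X,float)-P[:3,3]); q=q*[1,-1,-1]
    return cv2.projectPoints(q[None],np.zeros(3),np.zeros(3),np.array(c["mtx"]),np.array(c["distortion"]))[0][0,0]
E
python3 - <<'E'
from h import *
import pickle
print(finger_overhang, get_obs())
cs={n:capture(n) for n in("scene","top")}
pickle.dump(cs,open("c0.pkl","wb"))
for n,c in cs.items():
    cv2.imwrite(f"pics/{n}0.png",cv2.resize(c["image"][:,:,::-1],(800,600))); print(n,np.array(c["pose"]).round(2),c["mtx"],c["distortion"])
E
```

```text
pics
11.0 {'time': 0.0, 'joint_positions': array([-1.46501290e+00,  3.42736958e-01,  1.52501441e+00, -1.79092863e-05,
        1.27538527e+00, -1.45947550e-01]), 'dq': array([-0.0024014 ,  0.00079219, -0.00037255, -0.00234639, -0.00141956,
       -0.00051681]), 'tau': array([-1.29796455e-03, -4.31247103e+01, -2.44223410e+01,  7.15252245e-02,
        5.58954547e-02, -1.22830161e-04]), 'tool_pos': array([ 130.76927138, -508.05432603,  237.03846895]), 'tcp_rot': array([-3.14006260e+00, -2.07597805e-04,  2.51736049e-01]), 'contact_force': array([ 0.74213213, -0.91734557,  0.29113903]), 'moment': array([-0.02651441, -0.01081294, -0.00907707]), 'finger_force': 0.0, 'grip_width': 91.79143677965837}
scene [[-8.9000e-01 -3.6000e-01  2.8000e-01  7.9101e+02]
 [ 4.6000e-01 -6.9000e-01  5.7000e-01  5.5282e+02]
 [-1.0000e-02  6.3000e-01  7.8000e-01  8.3515e+02]
 [ 0.0000e+00  0.0000e+00  0.0000e+00  1.0000e+00]] [[383.23102984   0.         282.33430208]
 [  0.         383.23102984 214.23154026]
 [  0.           0.           1.        ]] [-0.09225151  0.          0.          0.          0.        ]
top [[-0.00000e+00  1.00000e+00 -8.00000e-02  3.94070e+02]
 [-1.00000e+00 -0.00000e+00 -0.00000e+00 -1.88000e+00]
 [-0.00000e+00  8.00000e-02  1.00000e+00  1.48909e+03]
 [ 0.00000e+00  0.00000e+00  0.00000e+00  1.00000e+00]] [[464.05708706   0.         280.20341785]
 [  0.         464.05708706 209.24773809]
 [  0.           0.           1.        ]] [-0.13510473  0.          0.          0.          0.        ]
```

View pics/scene0.png

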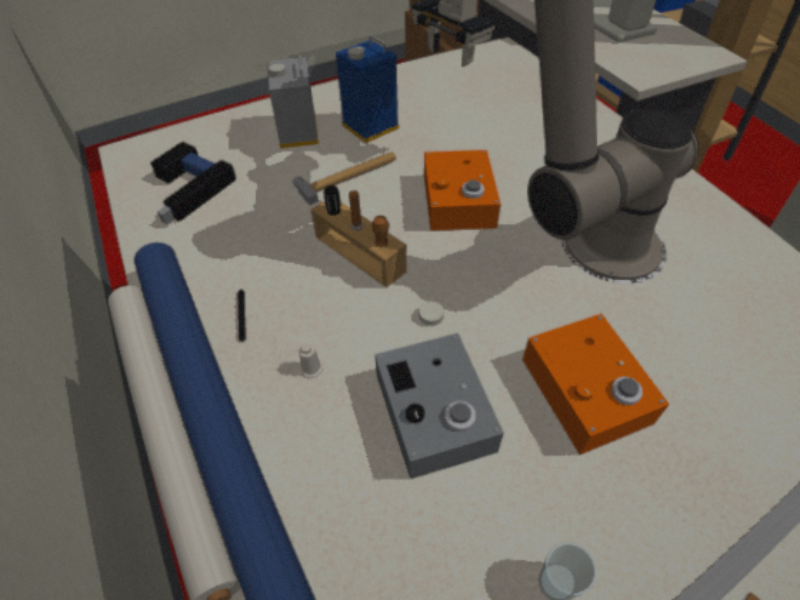

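View pics/top0.png

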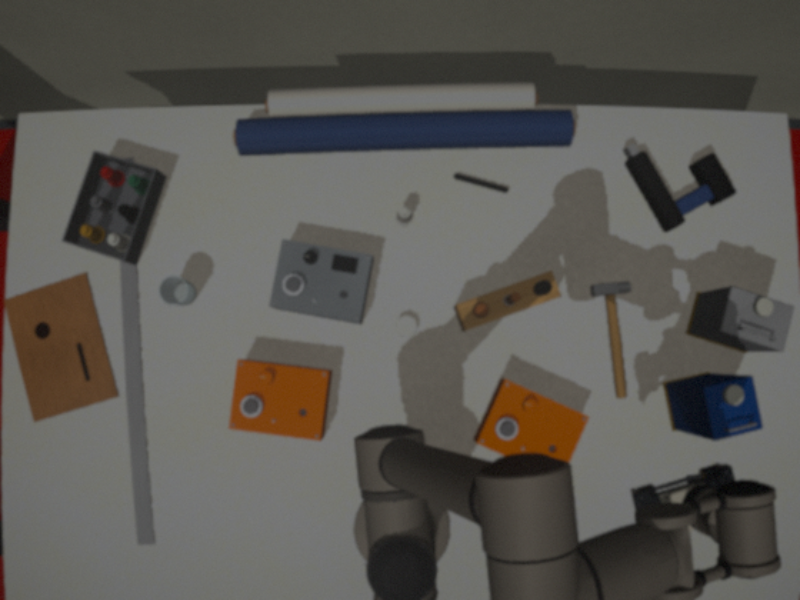

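The scene view shows the grey unit with its stop button at (460,413) and hole at (437,361). The slim, tall pin punch is the middle tool, its top at (354,193). In the top view these are at (293,284), (344,294) and (511,298). Next I measure them.

Run:
```python
from h import *
import pickle
cs=pickle.load(open("c0.pkl","rb")); k=.7
def tri(a,b):
    o1,d1=ray(cs["scene"],*a);o2,d2=ray(cs["top"],*b)
    t=np.linalg.lstsq(np.c_[d1,-d2],o2-o1,rcond=None)[0]; p,q=o1+d1*t[0],o2+d2*t[1]
    return ((p+q)/2).round(1),np.linalg.norm(p-q).round(1)
def dark(n,u,v,r):
    g=cv2.cvtColor(cs[n]["image"],cv2.COLOR_RGB2GRAY).astype(float); u,v=int(u*k),int(v*k)
    w=g[v-r:v+r+1,u-r:u+r+1]; w=np.clip(np.median(w)-15-w,0,None); y,x=np.mgrid[v-r:v+r+1,u-r:u+r+1]
    return (w*x).sum()/w.sum(),(w*y).sum()/w.sum()
def bright(n,u,v,r):
    g=cv2.cvtColor(cs[n]["image"],cv2.COLOR_RGB2GRAY).astype(float); u,v=int(u*k),int(v*k)
    w=(g[v-r:v+r+1,u-r:u+r+1]>np.percentile(g[v-r:v+r+1,u-r:u+r+1],75)).astype(np.uint8)
    c=max(cv2.findContours(w,0,2)[0],key=cv2.contourArea); (x,y),_=cv2.minEnclosingCircle(c); return x+u-r,y+v-r
hs,ht=dark("scene",437,361,6),dark("top",344,294,6)
ss,st=bright("scene",460,413,14),bright("top",293,284,11)
print("px",hs,ht,ss,st)
print("hole",onz(cs["scene"],*hs,70),onz(cs["top"],*ht,70),tri(hs,ht))
print("stopcollar",onz(cs["scene"],*ss,82),onz(cs["top"],*st,82),tri(ss,st))
for nm,a,b in(("pin",(354,193),(511,298)),("awl",(380,222),(480,309)),("driver",(331,190),(543,287)),("spool",(308,350),(404,213))):
    print(nm,tri(np.array(a)*k,np.array(b)*k))
# rack board from top view via wood mask
for n in cs:
    im=cs[n]["image"]; print(n,im.shape)
    cr={"scene":(205,120,300,210),"top":(310,180,400,240)}[n]
    w=im[cr[1]:cr[3],cr[0]:cr[2]]; cv2.imwrite(f"pics/r_{n}.png",cv2.resize(w[:,:,::-1],None,fx=4,fy=4,interpolation=cv2.INTER_CUBIC))
a=cv2.imread("pics/r_scene.png");b=cv2.imread("pics/r_top.png")
H=max(a.shape[0],b.shape[0]);f=lambda i:cv2.copyMakeBorder(i,0,H-i.shape[0],0,0,cv2.BORDER_CONSTANT)
cv2.imwrite("pics/rack.png",np.hstack([f(a),f(b)]))
```

```text
px (np.float64(305.34986945169715), np.float64(253.1644908616188)) (np.float64(240.1404958677686), np.float64(205.70247933884298)) (322.45858001708984, 289.2988166809082) (204.3400001525879, 199.05000019073486)
hole [518.3922568  126.50938144  70.        ] [517.0346788  125.87823178  70.        ] (array([517.5, 125.8,  68.4]), np.float64(0.8))
stopcollar [535.80211269 233.20970444  82.        ] [536.50290147 234.84022302  82.        ] (array([536.4, 234.3,  84.3]), np.float64(0.4))
pin (array([ 502.5, -220.7,  169.6]), np.float64(5.7))
awl (array([ 480.6, -161.1,  134.4]), np.float64(0.9))
driver (array([ 526.4, -292.3,  135.4]), np.float64(2.0))
spool (array([697.5,  -5.7,  54.2]), np.float64(1.5))
scene (420, 560, 3)
top (420, 560, 3)
```

View pics/rack.png

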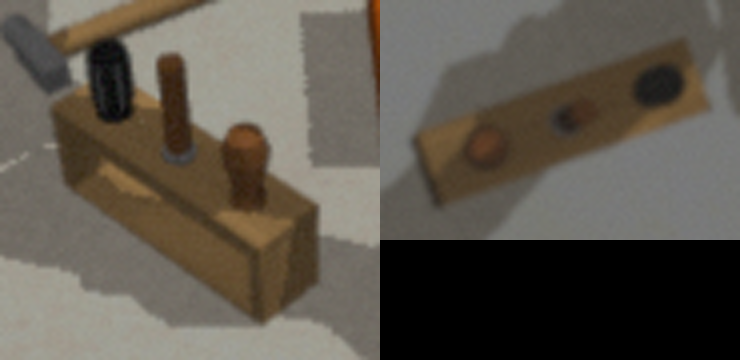

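The crops confirm that the pin is the middle tool, with the awl at the near-left and the driver at the far-right. The measured gaps check out: stop to hole is 110 mm and awl to driver is 139 mm. The unit's yaw is about -0.17 and the rack's about 0.34. I move above the rack first.

```bash
python3 -m inch '[0,0,0,0,0,-0.042,-1, 0,0,0,0,0,-0.042,-1, 0,0,0,0,0,-0.042,-1, 0,0,0,0.045,-0.019,0,-1, 0,0,0,0.045,-0.019,0,-1, 0,0,0,0.045,-0.019,0,-1, 0,0,0,0.045,-0.019,0,-1, 0,0,0,0.045,-0.019,0,-1, 0,0,0,0.045,-0.019,0,-1, 0,0,0,0.045,-0.019,0,-1]'
python3 -m inch '[0,0,0,0.045,-0.019,0,-1, 0,0,0,0.045,-0.019,0,-1, 0,0,0,0.045,-0.019,0,-1, 0,0,0,0.045,-0.019,0,-1, 0,0,0,0.045,-0.019,0,-1, 0,0,-0.08,0,0,0,-1, 0,0,-0.08,0,0,0,-1, 0,0,-0.08,0,0,0,-1, 0,0,-0.08,0,0,0,-1, 0,0,-0.08,0,0,0,-1]'
python3 -m inch '[0,0,-0.08,0,0,0,-1, 0,0,-0.08,0,0,0,-1, 0,0,-0.08,0,0,0,-1, 0,0,-0.08,0,0,0,-1, 0,0,-0.08,0,0,0,-1, 0,0,-0.08,0,0,0,-1, 0,0,-0.08,0,0,0,-1, 0,0,-0.08,0,0,0,-1, 0,0,-0.063,0,0,0,-1, 0,0,0,0,0,0,-1]'
python3 - <<'E'
from h import *
import pickle
c=capture("wrist"); pickle.dump(c,open("w1.pkl","wb")); cv2.imwrite("pics/w1.png",c["image"][:,:,::-1]); print(np.array(c["pose"]).round(2),get_obs()["tool_pos"])
for n,p in(("pin",(502.5,-224,165)),("awl",(480.6,-161,144)),("drv",(526,-292,138))): print(n,proj(c,p))
E
```

```text
time: 0.93
tool_pos: [349.5, -341.0, 338.3]
tcp_rot: [-3.141, 0.0, 0.252]
contact_force: [0.1, -1.2, -0.1]
grip_width: 91.9
finger_force: 0.0
time: 1.77
tool_pos: [503.7, -223.9, 337.9]
tcp_rot: [-3.14, 0.0, 0.858]
contact_force: [0.7, 0.4, -1.1]
grip_width: 92.1
finger_force: 0.0
time: 2.6
tool_pos: [503.6, -224.1, 338.1]
tcp_rot: [-3.141, -0.001, 1.91]
contact_force: [0.6, 0.6, 0.1]
grip_width: 91.9
finger_force: 0.0
[[ 9.4000e-01 -3.2000e-01 -9.0000e-02  4.7823e+02]
 [ 3.3000e-01  9.1000e-01  2.5000e-01 -1.5481e+02]
 [ 0.0000e+00 -2.7000e-01  9.6000e-01  4.8464e+02]
 [ 0.0000e+00  0.0000e+00  0.0000e+00  1.0000e+00]] [ 503.62635805 -224.09644449  338.13007101]
pin [282.38823302 193.54896359]
awl [282.59704595 129.54480564]
drv [282.08896109 245.53451746]
```

View pics/w1.png

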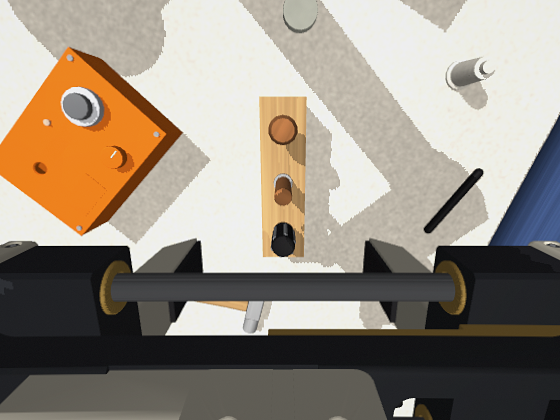

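The wrist view shows the rack aligned with the image columns: awl (283,129), pin top about (283,196) and driver (283,238). All three are centred between the jaws. Next I fix the pin from its top face and collar.

Run:
```python
from h import *
import pickle
c=pickle.load(open("w1.pkl","rb")); im=c["image"]
hsv=cv2.cvtColor(im,cv2.COLOR_RGB2HSV)
for v in range(168,212,3): print(v,[tuple(int(a) for a in im[v,u]) for u in (268,283)], [int(x) for x in np.where(im[v,262:304].astype(int).sum(1)<330)[0][[0,-1]]+262] if (im[v,262:304].astype(int).sum(1)<330).any() else None)
for p,z in(((283,196),165),((283,194),165),((283,198),165),((283,184),86)): print(p,z,onz(c,*p,z))
# board axis: mid of edges rows 100..255
w=((hsv[:,:,0]<25)&(hsv[:,:,1]>70)&(hsv[:,:,2]>150)).astype(np.uint8)
for v in (105,160,215,250):
    x=np.where(w[v,240:330])[0]+240; print(v,x[0],x[-1],onz(c,x[0],v,80),onz(c,x[-1],v,80))
print(proj(c,(502.5,-226,165)))
```

```text
168 [(227, 185, 124), (224, 181, 120)] None
171 [(228, 186, 124), (226, 182, 120)] None
174 [(228, 185, 123), (178, 177, 176)] None
177 [(228, 185, 124), (105, 72, 48)] [281, 285]
180 [(230, 187, 125), (101, 66, 40)] [277, 292]
183 [(230, 189, 125), (100, 64, 37)] [276, 290]
186 [(230, 188, 126), (99, 65, 40)] [276, 290]
189 [(231, 189, 126), (128, 83, 50)] [275, 291]
192 [(230, 190, 126), (130, 84, 50)] [275, 291]
195 [(230, 191, 127), (137, 89, 53)] [275, 291]
198 [(230, 191, 127), (138, 90, 54)] [275, 291]
201 [(230, 190, 126), (135, 87, 52)] [275, 290]
204 [(232, 191, 129), (124, 79, 46)] [279, 287]
207 [(232, 191, 129), (223, 178, 120)] None
210 [(232, 190, 129), (210, 166, 111)] None
(283, 196) 165 [ 504.03199078 -226.35451946  165.        ]
(283, 194) 165 [ 503.29220065 -224.25295273  165.        ]
(283, 198) 165 [ 504.77451271 -228.46384893  165.        ]
(283, 184) 86 [ 504.92281699 -228.45437143   86.        ]
105 259 305 [ 442.86176017 -143.74086295   80.        ] [ 497.86984202 -124.404025     80.        ]
160 261 302 [ 466.9243378  -208.66973034   80.        ] [ 518.41167198 -190.57216795   80.        ]
215 262 304 [ 492.22999168 -280.89564458   80.        ] [ 547.69744688 -261.40197398   80.        ]
250 263 303 [ 510.24049874 -330.65968215   80.        ] [ 564.83075057 -311.47520169   80.        ]
[281.77760559 195.2446357 ]
```

```bash
python3 -m inch '[0,0,0,0.044,0.019,0,1, 0,0,0,0.044,0.019,0,1, 0,0,0,0.044,0.019,0,1, 0,0,0,0.044,0.019,0,1, 0,0,0,0.044,0.019,0,1, 0,0,0,0.044,0.019,0,1, 0,0,0,0.044,0.019,0,1, 0,0,0,0.044,0.019,0,1, 0,0,0,0.044,0.019,0,1, 0,0,0,0,0,0,1]'
python3 - <<'E'
from h import *
import pickle
c=capture("wrist"); pickle.dump(c,open("w2.pkl","wb")); cv2.imwrite("pics/w2.png",c["image"][:,:,::-1]); print(get_obs()["tool_pos"],get_obs()["tcp_rot"],get_obs()["grip_width"])
for n,p in(("hole",(517.5,126,70)),("collar",(536.3,234.3,82)),("pin",(504.4,-227.3,165))): print(n,proj(c,p))
E
```

```text
time: 3.48
tool_pos: [528.1, 126.1, 338.1]
tcp_rot: [3.141, -0.003, 1.909]
contact_force: [-1.5, 0.5, 0.8]
grip_width: 29.4
finger_force: 0.0
[528.21833072 123.21919294 338.06444889] [-3.14105674e+00 -6.51362581e-04  1.90853242e+00] 25.887438205723406
hole [275.65707388 176.48193936]
collar [317.54296901 102.46397325]
pin [180.45541912 427.92422667]
```

View pics/w2.png

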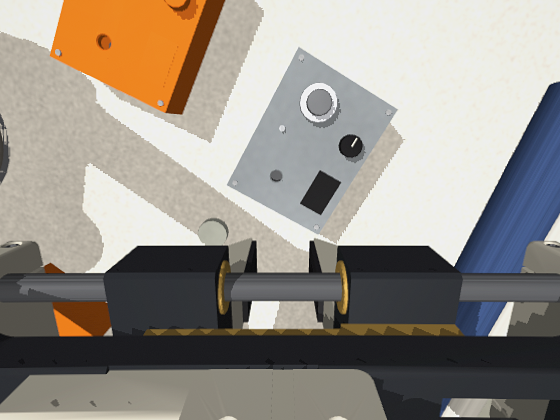

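The wrist view shows the hole at (276,175) and the stop collar at (319,103), close to where I predicted them. I refine both.

Run:
```python
from h import *
import pickle
c=pickle.load(open("w2.pkl","rb")); g=cv2.cvtColor(c["image"],cv2.COLOR_RGB2GRAY)
def blob(m,u,v):
    n,l,s,ce=cv2.connectedComponentsWithStats(m.astype(np.uint8)); 
    k=min(range(1,n),key=lambda i:np.hypot(*(ce[i]-[u,v]))+(1e3 if s[i,4]<20 else 0)); return ce[k],s[k]
h,s=blob(g<110,276,176); print(h,s)
r,s2=blob(g>225,319,103); rc=(s2[0]+(s2[2]-1)/2,s2[1]+(s2[3]-1)/2); print(rc,s2)
H=onz(c,*h,70); S=onz(c,*rc,82); print("H",H,"S",S,np.linalg.norm((S-H)[:2]))
```

```text
[275.77227723 175.75247525] [270 170  12  12 101]
(np.float64(318.0), np.float64(102.0)) [300  83  37  39 419]
H [517.31931525 127.015418    70.        ] S [536.64390533 235.00350444  82.        ] 109.70353957485865
```

```bash
python3 -m inch '[0,0,0,0.0427,0.0186,0,1, 0,0,0,0.0427,0.0186,0,1, 0,0,0,0.0427,0.0186,0,1, 0,0,0,0,0,0.048,1, 0,0,0,0,0,0.048,1, 0,0,0,0,0,0.048,1, 0,0,0,0,0,0.048,1, 0,0,0,0,0,0.048,1, 0,0,0,0,0,0.046,1, 0,0,0,0,0,0,1]'
python3 -m inch '[0,0,0,0,0,0,1,0,0,0,0,0,0,1]'
```

```text
time: 4.37
tool_pos: [533.5, 228.9, 102.9]
tcp_rot: [-3.129, -0.0, 1.903]
contact_force: [-2.0, -1.1, 1.4]
grip_width: 0.6
finger_force: 0.9
time: 4.53
tool_pos: [538.5, 231.1, 111.8]
tcp_rot: [3.139, 0.0, 1.904]
contact_force: [1.1, 0.5, -0.4]
grip_width: 0.4
finger_force: 0.0
```

```bash
python3 -m inch '[0,0,0,0,0,0,1,0,0,0,0,0,0,1,0,0,0,0,0,0,1]'
python3 -m inch '[0,0,0,0,0,0.005,1,0,0,0,0,0,0.005,1,0,0,0,0,0,0,1,0,0,0,0,0,0,1]'
```

```text
time: 4.78
tool_pos: [537.9, 231.6, 111.6]
tcp_rot: [3.138, 0.0, 1.906]
contact_force: [0.4, -0.5, 0.7]
grip_width: 0.7
finger_force: 0.0
time: 5.12
tool_pos: [537.3, 231.6, 101.8]
tcp_rot: [3.141, 0.0, 1.906]
contact_force: [0.8, 0.5, 3.0]
grip_width: 0.6
finger_force: 1.3
```

```bash
python3 -m inch '[0,0,0,0,0,-0.004,1,0,0,0,0.004,0,0,1,0,0,0,0,0,0.006,1,0,0,0,0,0,0,1]'
python3 -m inch '[0,0,0,0,0,0.004,1,0,0,0,0,0,0,1,0,0,0,0,0,0,1]'
python3 -m inch '[0,0,0,0,0,0.003,1,0,0,0,0,0,0,1,0,0,0,0,0,0,1]'
```

```text
time: 5.45
tool_pos: [536.0, 235.0, 99.7]
tcp_rot: [3.141, -0.0, 1.907]
contact_force: [0.2, 2.5, 4.9]
grip_width: 0.3
finger_force: 2.0
time: 5.7
tool_pos: [536.0, 235.0, 97.3]
tcp_rot: [3.141, -0.0, 1.906]
contact_force: [-0.2, 2.3, 4.9]
grip_width: 0.2
finger_force: 2.9
time: 5.95
tool_pos: [536.1, 235.0, 97.0]
tcp_rot: [3.14, -0.0, 1.907]
contact_force: [-6.4, 1.1, 19.3]
grip_width: 0.8
finger_force: 10.1
```

```bash
python3 -m inch '[0,0,0,0,0,0.0015,1,0,0,0,0,0,0,1,0,0,0,0,0,0,1]'
python3 - <<'E'
from h import *
print(get_obs()["tool_pos"],get_obs()["contact_force"],get_obs()["moment"])
c=capture("scene"); x,y=proj(c,(536,235,88)); x,y=int(x),int(y); print(x,y)
a=c["image"][y-75:y+50,x-80:x+80,::-1]
c=capture("wrist"); b=c["image"][:,:,::-1]
a=cv2.resize(a,(560,438))
cv2.imwrite("pics/press.png",a)
E
```

```text
time: 6.2
tool_pos: [536.2, 235.0, 96.9]
tcp_rot: [3.139, -0.0, 1.907]
contact_force: [-8.0, -2.1, 27.2]
grip_width: 0.2
finger_force: 13.8
[536.16926838 235.03317363  96.87648604] [-8.00235122 -2.05827426 27.15374995] [-0.09232094  1.379706    0.02465993]
323 288
```

View pics/press.png

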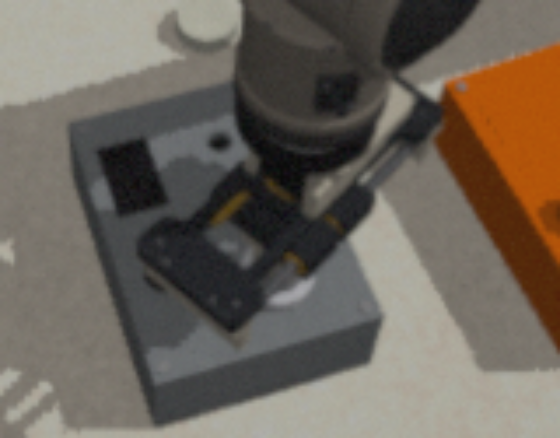

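Run:
```python
from h import *
c=capture("wrist"); b=c["image"][130:330,170:390,::-1]
cv2.imwrite("pics/press2.png",cv2.resize(b,(660,600)))
print(proj(c,(536.5,234.7,82)),proj(c,(536.2,235,86)))
```

```text
[284.38465961 255.96223886] [284.12827793 258.32837215]
```

View pics/press2.png

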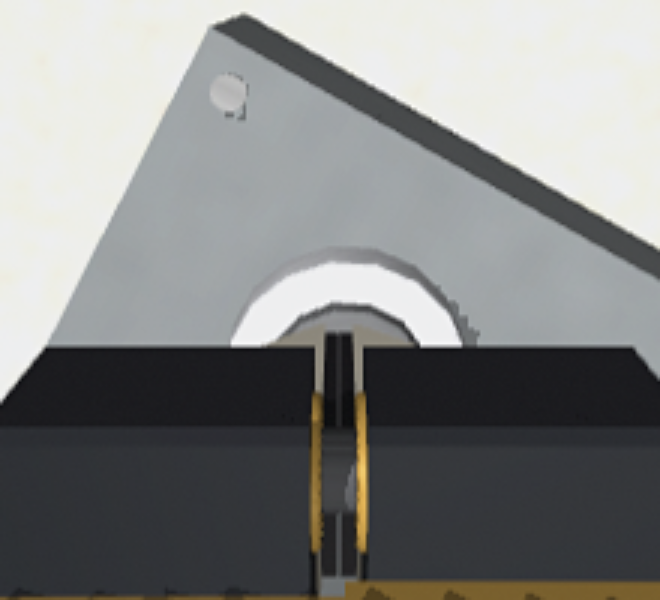

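Run:
```python
from h import *
c=capture("wrist"); x=np.array([-.331,.944]); S=np.array([536.5,234.7])
for r,z in((24,70),(24,82),(16,82),(16,84),(16,86),(16,88),(17,82)):print(r,z,proj(c,[*(S+r*x),z]))
g=cv2.cvtColor(c["image"],cv2.COLOR_RGB2GRAY); print([(v,int(g[v,284])) for v in range(206,246)])
```

```text
24 70 [284.16942068 210.48627802]
24 82 [284.36139716 216.45661912]
16 82 [284.36927136 229.95249214]
16 84 [284.40351362 231.16799087]
16 86 [284.43854594 232.41151003]
16 88 [284.47439603 233.68403193]
17 82 [284.36829136 228.2839807 ]
[(206, 163), (207, 162), (208, 164), (209, 165), (210, 164), (211, 164), (212, 153), (213, 143), (214, 147), (215, 148), (216, 150), (217, 184), (218, 233), (219, 240), (220, 238), (221, 238), (222, 238), (223, 238), (224, 238), (225, 238), (226, 238), (227, 238), (228, 239), (229, 241), (230, 229), (231, 138), (232, 80), (233, 100), (234, 137), (235, 145), (236, 142), (237, 142), (238, 143), (239, 146), (240, 109), (241, 47), (242, 18), (243, 22), (244, 22), (245, 21)]
```

Run:
```python
from h import *
import pickle
c=pickle.load(open("w2.pkl","rb")); S=np.array([536.5,234.7])
cam=np.array(c["pose"])[:2,3]; g=cv2.cvtColor(c["image"],cv2.COLOR_RGB2GRAY).astype(np.float32)
c2=capture("wrist"); g2=cv2.cvtColor(c2["image"],cv2.COLOR_RGB2GRAY).astype(np.float32)
print(cam, np.array(c2["pose"])[:3,3])
def prof(c,g,d,z=82):
    out=[]
    for r in range(-26,27):
        u,v=proj(c,[*(S+r*d),z]); out.append((r,int(cv2.getRectSubPix(g,(1,1),(float(u),float(v)))[0,0])))
    return out
d=(cam-S)/np.linalg.norm(cam-S); print("w2 toward cam+",prof(c,g,d))
d2=np.array(c2["pose"])[:2,3]-S; d2/=np.linalg.norm(d2); print("now",[p for p in prof(c2,g2,d2) if p[0]>2])
n=np.array([-d[1],d[0]]); print("perp w2",prof(c,g,n))
```

```text
[502.72577256 195.06377162] [510.49891934 304.27310858 243.42407151]
w2 toward cam+ [(-26, 163), (-25, 166), (-24, 190), (-23, 241), (-22, 241), (-21, 240), (-20, 240), (-19, 243), (-18, 225), (-17, 163), (-16, 128), (-15, 134), (-14, 137), (-13, 137), (-12, 137), (-11, 138), (-10, 139), (-9, 138), (-8, 138), (-7, 139), (-6, 139), (-5, 140), (-4, 140), (-3, 140), (-2, 140), (-1, 140), (0, 140), (1, 141), (2, 141), (3, 141), (4, 140), (5, 140), (6, 141), (7, 141), (8, 141), (9, 140), (10, 140), (11, 140), (12, 138), (13, 120), (14, 66), (15, 146), (16, 244), (17, 243), (18, 240), (19, 239), (20, 239), (21, 240), (22, 226), (23, 178), (24, 134), (25, 155), (26, 164)]
now [(3, 21), (4, 22), (5, 22), (6, 22), (7, 21), (8, 20), (9, 33), (10, 113), (11, 143), (12, 142), (13, 144), (14, 110), (15, 99), (16, 224), (17, 239), (18, 238), (19, 237), (20, 238), (21, 238), (22, 238), (23, 234), (24, 167), (25, 148), (26, 143)]
perp w2 [(-26, 163), (-25, 161), (-24, 159), (-23, 177), (-22, 241), (-21, 241), (-20, 239), (-19, 239), (-18, 239), (-17, 242), (-16, 218), (-15, 150), (-14, 139), (-13, 144), (-12, 144), (-11, 144), (-10, 144), (-9, 143), (-8, 143), (-7, 142), (-6, 142), (-5, 142), (-4, 142), (-3, 141), (-2, 140), (-1, 140), (0, 140), (1, 140), (2, 140), (3, 140), (4, 141), (5, 141), (6, 140), (7, 140), (8, 140), (9, 140), (10, 139), (11, 139), (12, 139), (13, 139), (14, 134), (15, 113), (16, 103), (17, 140), (18, 180), (19, 184), (20, 182), (21, 182), (22, 183), (23, 171), (24, 135), (25, 112), (26, 112)]
```

The button's state under the fingers isn't clear from this view. I back off in small steps and record force against height.

```bash
cat > m.py <<'E'
from h import *
A=[]
for i in range(6): capture("scene"); o=get_obs(); A.append([*o["tool_pos"],*o["contact_force"],*o["moment"],o["finger_force"]])
print(np.mean(A,0).round(2))
E
python3 m.py
python3 -m inch '[0,0,0,0,0,-0.0045,1,0,0,0,0,0,0,1]'>/dev/null; python3 m.py
python3 -m inch '[0,0,0,0,0,-0.0025,1,0,0,0,0,0,0,1]'>/dev/null; python3 m.py
python3 -m inch '[0,0,0,0,0,-0.0025,1,0,0,0,0,0,0,1]'>/dev/null; python3 m.py
python3 -m inch '[0,0,0,0,0,-0.0025,1,0,0,0,0,0,0,1]'>/dev/null; python3 m.py
python3 -m inch '[0,0,0,0,0,-0.01,1,0,0,0,0,0,0,1]'>/dev/null; python3 m.py
```

```text
[ 5.3617e+02  2.3501e+02  9.6870e+01 -8.4400e+00 -3.6000e-01  2.7020e+01
 -1.5000e-01  1.3700e+00  1.0000e-02  1.3740e+01]
[ 5.3608e+02  2.3496e+02  9.7500e+01 -5.5000e-01  2.1000e+00  5.8200e+00
  3.7000e-01 -3.0000e-02  0.0000e+00  2.8100e+00]
[ 5.3608e+02  2.3486e+02  9.9070e+01 -1.5000e-01  3.4700e+00  4.5500e+00
  6.2000e-01 -1.2000e-01  0.0000e+00  2.2700e+00]
[ 5.3600e+02  2.3433e+02  1.0079e+02  4.2000e-01  2.4400e+00  3.1500e+00
  4.0000e-01 -2.0000e-01 -1.0000e-02  1.6700e+00]
[ 5.3590e+02  2.3424e+02  1.0276e+02  7.0000e-01  3.6000e-01  1.8200e+00
  1.3000e-01 -2.2000e-01  2.0000e-02  9.9000e-01]
[ 5.3589e+02  2.3438e+02  1.1093e+02  1.4000e-01 -2.9000e-01 -9.0000e-02
  1.0000e-02 -1.2000e-01  1.0000e-02  0.0000e+00]
```

The force fades linearly from 5.8 N at 97.5 mm to zero above 103 mm. The button went fully down over 6 mm against its hard stop and has sprung back. Next is the pin.

```bash
python3 -m inch '[0,0,0,0,0,-0.0475,1,0,0,0,0,0,-0.0475,1,0,0,0,0,0,-0.0475,-1,0,0,0,0,0,-0.0475,-1,0,0,0,0,0,-0.0475,-1,0,0,0,0,0,-0.0475,-1,0,0,0,-0.0443,-0.019,0,-1,0,0,0,-0.0443,-0.019,0,-1,0,0,0,-0.0443,-0.019,0,-1,0,0,0,-0.0443,-0.019,0,-1]' >/dev/null
python3 -m inch '[0,0,0,-0.0443,-0.019,0,-1,0,0,0,-0.0443,-0.019,0,-1,0,0,0,-0.0443,-0.019,0,-1,0,0,0,-0.0443,-0.019,0,-1,0,0,0,-0.0443,-0.019,0,-1,0,0,0,-0.0443,-0.019,0,-1,0,0,0,-0.0443,-0.019,0,-1,0,0,0,-0.0443,-0.019,0,-1,0,0,0,0,0,0,-1,0,0,0,0,0,0,-1]' >/dev/null
python3 -m inch '[0,0,0,0,0,0,-1,0,0,0,0,0,0,-1,0,0,0,0,0,0,-1,0,0,0,0,0,0,-1]'
```

```text
time: 11.08
tool_pos: [504.1, -225.8, 339.2]
tcp_rot: [3.141, 0.0, 1.908]
contact_force: [0.1, 0.7, -1.4]
grip_width: 91.7
finger_force: 0.0
```

```bash
python3 -m inch '[0,0,0,-0.002,0,0.04,-1,0,0,0,0,0,0.045,-1,0,0,0,0,0,0.045,-1,0,0,0,0,0,0.045,-1,0,0,0,0,0,0.045,-1,0,0,0,0,0,0.039,-1,0,0,0,0,0,0,-1,0,0,0,0,0,0,-1,0,0,0,0,0,0,-1,0,0,0,0,0,0,-1]'
python3 -m inch '[0,0,0,0,0,0,1,0,0,0,0,0,0,1,0,0,0,0,0,0,1,0,0,0,0,0,0,1,0,0,0,0,0,0,1,0,0,0,0,0,0,1,0,0,0,0,0,0,1,0,0,0,0,0,0,1,0,0,0,0,0,0,1,0,0,0,0,0,0,1]'
python3 -m inch '[0,0,0,0,0,0,1,0,0,0,0,0,0,1,0,0,0,0,0,0,1]'; python3 m.py
```

```text
time: 11.92
tool_pos: [505.7, -229.3, 134.3]
tcp_rot: [3.139, 0.004, 1.907]
contact_force: [-0.4, 0.2, 0.3]
grip_width: 91.9
finger_force: 0.0
time: 12.75
tool_pos: [504.3, -228.6, 131.7]
tcp_rot: [-3.142, -0.0, 1.906]
contact_force: [-0.5, 0.6, -0.1]
grip_width: 29.4
finger_force: 0.0
time: 13.0
tool_pos: [504.3, -228.6, 131.6]
tcp_rot: [-3.141, -0.0, 1.906]
contact_force: [0.1, -0.1, 0.2]
grip_width: 19.6
finger_force: 30.0
[ 5.0426e+02 -2.2864e+02  1.3165e+02  1.5000e-01 -4.2000e-01 -7.4000e-01
 -1.0000e-02 -1.4000e-01  1.0000e-02  2.9990e+01]
```

```bash
python3 -m inch '[0,0,0,0,0,-0.02,1,0,0,0,0,0,-0.03,1,0,0,0,0,0,-0.04,1,0,0,0,0,0,-0.04,1,0,0,0,0,0,-0.03,1,0,0,0,0,0,-0.015,1,0,0,0,0,0,0,1,0,0,0,0.0188,0.0074,0,1,0,0,0,0.0376,0.0147,0,1,0,0,0,0.0376,0.0147,0,1]'
python3 -m inch '[0,0,0,0.0376,0.0147,0,1,0,0,0,0.0376,0.0147,0,1,0,0,0,0.0376,0.0147,0,1,0,0,0,0.0376,0.0147,0,1,0,0,0,0.0376,0.0147,0,1,0,0,0,0.0376,0.0147,0,1,0,0,0,0.0376,0.0147,0,1,0,0,0,0.0376,0.0147,0,1,0,0,0,0.0188,0.0074,0,1,0,0,0,0,0,0,1]'
python3 -m inch '[0,0,0,0,0,0,1,0,0,0,0,0,0,1,0,0,0,0,0,0,1,0,0,0,0,0,0,1]'
python3 - <<'E'
from h import *
import pickle
o=get_obs(); print(o["tool_pos"],o["tcp_rot"],o["grip_width"])
T=o["tool_pos"]; P=np.array([*T[:2],T[2]-131.65+20]); print("tip exp",P)
out=[]
for n in("scene","wrist"):
    c=capture(n); pickle.dump((c,o),open(f"p_{n}.pkl","wb")); u,v=proj(c,P); print(n,(u,v),"hole",proj(c,(517.3,126.9,70)))
    u,v=int(u),int(v); a=c["image"][max(v-60,0):v+40,max(u-65,0):u+65,::-1]; print(n,max(u-65,0),max(v-60,0),a.shape); out.append(cv2.resize(a,(390,300),interpolation=cv2.INTER_CUBIC))
cv2.imwrite("pics/tip.png",np.hstack(out))
E
```

```text
time: 14.13
tool_pos: [506.6, -147.6, 270.0]
tcp_rot: [-3.14, -0.002, 1.904]
contact_force: [1.3, -0.2, -0.6]
grip_width: 19.3
finger_force: 30.0
time: 14.97
tool_pos: [516.7, 129.6, 270.1]
tcp_rot: [-3.14, -0.002, 1.91]
contact_force: [-1.1, 0.1, -0.8]
grip_width: 19.4
finger_force: 30.0
time: 15.3
tool_pos: [517.6, 125.3, 271.5]
tcp_rot: [-3.141, 0.0, 1.905]
contact_force: [0.5, 0.2, -1.5]
grip_width: 19.4
finger_force: 30.0
[517.63177846 125.26109849 271.49383263] [-3.14119209e+00  2.18371346e-04  1.90463762e+00] 19.429027025277172
tip exp [517.63177846 125.26109849 159.84383263]
scene (np.float64(306.90306121564015), np.float64(230.0446187310786)) hole [305.83045764 253.10783804]
scene 241 170 (100, 130, 3)
wrist (np.float64(283.40494505220374), np.float64(209.47912235241157)) hole [283.32294086 187.04117842]
wrist 218 149 (100, 130, 3)
```

View pics/tip.png

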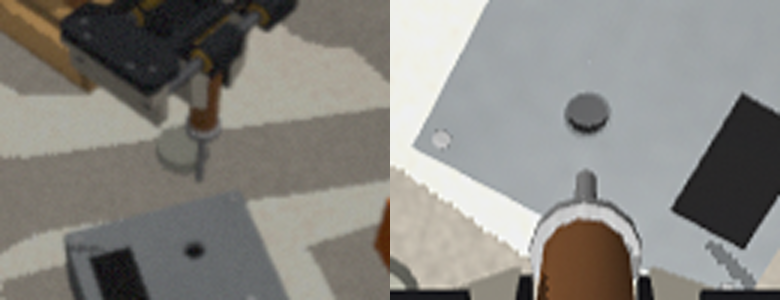

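The crops show the punch hanging vertical. The tip is at (307.7,230) in the scene view against a predicted (306.9,230), and the hole's mouth is at (283.8,186.5) in the wrist view against a predicted (283.3,187). I correct 1.6 mm and descend.

```bash
python3 -m inch '[0,0,0,0.002,0,0.02,1,0,0,0,0,0,0.03,1,0,0,0,0,0,0.03,1,0,0,0,0,0,0.015,1,0,0,0,0,0,0,1,0,0,0,0,0,0,1,0,0,0,0,0,0,1]'
python3 - <<'E'
from h import *
o=get_obs(); T=o["tool_pos"]; P=np.array([*T[:2],T[2]-111.65]); print(T,P,o["contact_force"])
out=[]
for n in("scene","wrist"):
    c=capture(n); u,v=proj(c,P); print(n,(u,v),"hole",proj(c,(517.3,126.9,70)))
    u,v=int(u),int(v); a=c["image"][v-30:v+20,u-32:u+33,::-1]; print(u-32,v-30); out.append(cv2.resize(a,(390,300),interpolation=cv2.INTER_CUBIC))
cv2.imwrite("pics/tip2.png",np.hstack(out))
E
```

```text
time: 15.98
tool_pos: [517.8, 127.7, 196.8]
tcp_rot: [3.14, 0.001, 1.906]
contact_force: [-0.0, -0.1, -1.2]
grip_width: 19.5
finger_force: 30.0
[517.81579879 127.71517588 196.83109483] [517.81579879 127.71517588  85.18109483] [-0.03743077 -0.05262296 -1.24818414]
scene (np.float64(306.0589215759192), np.float64(249.8808150122878)) hole [305.83045764 253.10783804]
274 219
wrist (np.float64(283.02267047609047), np.float64(209.3322530872064)) hole [282.1367492  205.49203062]
251 179
```

View pics/tip2.png

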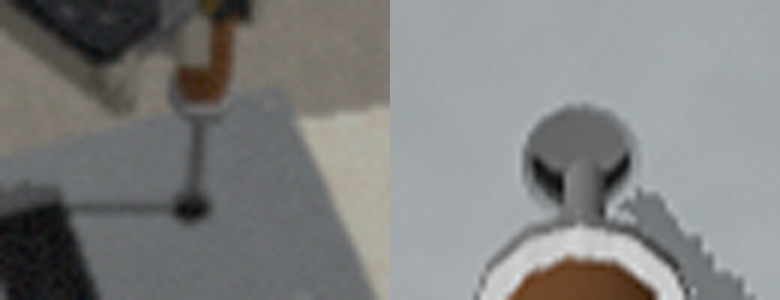

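The tip is at the hole's mouth, centred from left to right in both views. I go in.

```bash
python3 -m inch '[0,0,0,-0.0007,0,0.012,1,0,0,0,0,0,0.012,1,0,0,0,0,0,0.012,1,0,0,0,0,0,0.01,1,0,0,0,0,0,0,1,0,0,0,0,0,0,1]'; python3 m.py
python3 -m inch '[0,0,0,0,0,0.004,1,0,0,0,0,0,0.004,1,0,0,0,0,0,0,1,0,0,0,0,0,0,1]'; python3 m.py
```

```text
time: 16.58
tool_pos: [516.8, 127.3, 158.0]
tcp_rot: [-3.14, -0.0, 1.906]
contact_force: [-0.2, 0.6, -1.2]
grip_width: 19.5
finger_force: 30.0
[ 5.1748e+02  1.2741e+02  1.5913e+02  1.1000e-01  2.6000e-01 -7.9000e-01
  1.0000e-02 -1.4000e-01  3.0000e-02  2.9990e+01]
time: 17.22
tool_pos: [517.0, 127.4, 152.2]
tcp_rot: [-3.141, -0.0, 1.906]
contact_force: [-0.2, -1.1, -0.3]
grip_width: 19.2
finger_force: 30.0
[ 5.1728e+02  1.2738e+02  1.5251e+02 -1.0000e-01  1.8000e-01 -9.7000e-01
 -2.0000e-02 -1.2000e-01  1.0000e-02  2.9990e+01]
```

```bash
for i in 1; do python3 -m inch '[0,0,0,0,0,0.003,1,0,0,0,0,0,0,1]'>/dev/null; python3 m.py; python3 -m inch '[0,0,0,0,0,0.003,1,0,0,0,0,0,0,1]'>/dev/null; python3 m.py;  python3 -m inch '[0,0,0,0,0,0.003,1,0,0,0,0,0,0,1]'>/dev/null; python3 m.py; done
```

```text
[ 5.1749e+02  1.2741e+02  1.5029e+02  5.1000e-01  1.0000e-02  1.5300e+00
  2.0000e-02 -2.7000e-01 -1.0000e-02  2.9990e+01]
[ 5.1744e+02  1.2739e+02  1.4781e+02  6.7000e-01  2.3000e-01  2.2700e+00
  4.0000e-02 -3.8000e-01 -1.0000e-02  2.9990e+01]
[ 5.1745e+02  1.2740e+02  1.4545e+02  6.9000e-01 -2.0000e-02  4.7200e+00
  3.0000e-02 -3.3000e-01 -1.0000e-02  2.9990e+01]
```

```bash
python3 -m inch '[0,0,0,0,0,0.002,1,0,0,0,0,0,0,1]'>/dev/null; python3 m.py; python3 -m inch '[0,0,0,0,0,0.001,1,0,0,0,0,0,0,1]'>/dev/null; python3 m.py
```

```text
[ 5.1771e+02  1.2741e+02  1.4507e+02 -1.3900e+00 -6.0000e-02  1.3890e+01
 -5.0000e-02  2.0000e-01  1.0000e-02  3.0000e+01]
[ 5.1785e+02  1.2741e+02  1.4489e+02 -1.9900e+00 -6.8000e-01  1.8280e+01
 -1.0000e-01  4.7000e-01 -1.0000e-02  3.0000e+01]
```

```bash
python3 -m inch '[0,0,0,0,0,-0.0005,1,0,0,0,0,0,0,1,0,0,0,0,0,0,1,0,0,0,0,0,0,1,0,0,0,0,0,0,1,0,0,0,0,0,0,1,0,0,0,0,0,0,1,0,0,0,0,0,0,1]'>/dev/null; python3 m.py; python3 m.py; python3 m.py
python3 -c "
from h import *
print(get_obs()['time']); print(close_job())"
```

```text
[ 5.1775e+02  1.2741e+02  1.4498e+02 -1.7700e+00 -6.1000e-01  1.6000e+01
 -7.0000e-02  3.6000e-01  0.0000e+00  3.0000e+01]
[ 5.1776e+02  1.2742e+02  1.4498e+02 -1.9200e+00 -4.8000e-01  1.6050e+01
 -1.0000e-01  3.5000e-01 -0.0000e+00  3.0000e+01]
[ 5.1776e+02  1.2741e+02  1.4498e+02 -1.5700e+00 -3.3000e-01  1.5960e+01
 -9.0000e-02  3.4000e-01 -2.0000e-02  3.0000e+01]
21.4167
the job is handed in; nothing more can be done
None
```

The job is handed in at 21.4 s: I pressed the stop button to its end stop and let it spring back, then left the pin punch gripped and holding the reset button down with a steady 16 N; no verdict was returned.

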